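# Pack steel parts into the demagnetiser tray and hold its dial at the sprung third stop

### The arm

A 6-joint arm with a two-finger parallel gripper is mounted at the origin on a cart in front of the work surface, level with it; the furniture and walls round the work are solid. World frame = base frame: x ahead of the robot, y to its left, z up, the work surface at z = 0. Lengths are in m, angles in degrees, forces in N, time in s.
With the tool pointing down it reaches from about 0.3 to 0.75 m from the base axis. Payload 8.5 kg.
Tool frame: the origin (TCP) lies at the very end of the fingers, on their centre line; the grasp point (between the pads) lies 19 mm behind it (env.grasp_offset is the distance from the TCP to the grasp point, in m); y points along the fingers, z is the direction in which the jaws open and shut, and the axes are right-handed (so a half turn about y gives the same grasp; the last joint's range is limited). The gripper opens to 85 mm and grips with 20 to 120 N. Pads are 22 mm wide; open, the fingers measure 114 mm over their backs; the gripper's body (76 mm by 85 mm) begins 54 mm behind the grasp point. The pads swing forward as they close: fully open they stand 13 mm farther back than shut.
Start: joints at [-78.971, 21.807, 74.336, -0, 83.858, -12.336], TCP at [0.218, -0.505, 0.231] pointing down, gripper open.
Joint ranges: [-178.18, 178.18], [-50.72, 133.34], [12.68, 142.11], [-81.47, 261.47], [9.98, 163.14], [-165.26, 165.26]. Speed limits (degrees/s): [136.94, 136.94, 180, 180, 180, 180].

### API

Orientations are given as a 3x3 rotation matrix whose columns are the frame's x, y, z axes.
In Python, from rig import env gives the robot as it stands. The module is installed in compiled form; this text tells all that it offers.
- The arm moves only by the shell command python3 -m pendant 'ROWS' [FORCE]. ROWS is JSON, a list of rows, each a list of 3 entries, a list of its own where there are three numbers: the shift along the world's x, y, z as a fraction of full scale, then the turn about the world's z as a fraction of full scale, then the opening, from 0 (shut) to 1 (fully open). A call has 1 to 12 rows; each row shifts and turns the commanded pose from where the row before left it; what a row does not reach is not made up. Full scale, the value 1, is 30 mm for a shift and 5 degrees for a turn. A row lasts 1/12 s, in which the tool goes at most 41.7 mm and 7.16 degrees, less where a joint would pass 70% of its speed; a pose out of reach is approached as far as the arm can. A call with a number of a shift or a turn outside -1 to 1 is refused whole. A call with a gripper value outside its range is refused whole. The fingers move at their own pace and stop on an object; FORCE is the grip in N (left out, the last holds). Time passes only in rows, so rows that do not move let the fingers close. It gives the time, the measured TCP pose, the force and the opening at its end, in the units of the state.
- env.observe(): the state, without advancing time (a new reading comes with each control period).
- env.get_image(name): name is "scene" or "top"; returns (picture, depth): 480x640x3 uint8, red, green, blue; 480x640 float32, m along the optical axis (not along the pixel's ray), 0 where there is no reading.
- env.camera_model(name): a dict with "camera_matrix" (3x3 intrinsics, pixels), "R" (3x3) and "t" (3): a world point X has camera coordinates R X + t. Camera axes: x right, y down, z forward; pixel columns grow to the right and rows downward; lengths in m; the calibration is good to about 2 mm. A picture is of the moment at which its call begins. camera_model takes no time and is no camera call.
- env.close_job(): hands the job in, once; it reports no verdict.
The state is a dict: "time_s": time; "q": joint angles; "qvel": joint speeds; "joint_efforts": joint torques, N m; "position": TCP position; "tool_rot": TCP orientation; "ft_force": force on the tool from outside, world axes, zero at the start; "wrist_torque": the same for the moment, N m; "grip_width": finger opening in m.
Only numpy, scipy, OpenCV 4.12 (cv2) and the standard library are available. Lean on these libraries where they do the work, as an engineer would, in place of code of your own. Each camera call takes 0.05 s, during which the arm holds its last target.

### The job

Before they are measured, the steel parts have to be demagnetised: pack the V-block and the plain steel sleeve that stand on the bench into the demagnetiser's open tray, beside the V-block that is already in it, so that all three stand upright and flat on the tray floor, and leave the bronze bush and the other things on the bench where they are. Only when the tray is packed, turn the dial clockwise past its first two click stops to the third, full-field stop at its end, where it springs back if let go, and keep holding it there: you finish while still holding the dial at the third stop.

Things in the scene. Friction and masses are not known exactly. Their poses are not given: they have to be found in the camera images.
- demag: bench demagnetiser, fixed: low grey housing 150 (its x) x 310 (its y) x 45 mm high, open aluminium tray on the left part of its top, black bar dial on a dark plate on the right part. Origin at the centre of its underside, on the bench top; z up, x to the back of the bench, y to the left as the robot sees it (yaw within 12 degrees)
- tray_floor (a point): centre of the tray's inner floor, 50 mm above the bench; axes as the demagnetiser's. Inside 66 mm along x, 148 mm along y, 17 mm deep; upright walls 3 mm thick; the housing outside them lies 3 to 5 mm below the tray floor. It takes one row along y: two V-blocks (60 mm across x, 50 along y) and the standing sleeve (34), with 14 mm of length and 6 mm of width to spare in all
- vblock_in: ground steel V-block, 60 x 50 x 40 mm, already standing loose in the tray at the end next to the dial (1 to 5 mm from that end wall, nearly square to it). Origin at the centre of its underside; x along its 60 mm, y along its 50 mm, z up
- vblock: the matching V-block, 60 x 50 x 40 mm, 0.3 to 0.6 kg, standing on the bench, V up. Origin at the centre of its underside; x along its 60 mm, y along its 50 mm, z up. Gripped across its 60 mm, the fingers straddle the tray's long walls. In the tray its 60 mm go across (tray x), either way round
- sleeve: plain grey steel sleeve (short pipe), 34 mm in diameter and 70 mm tall, standing upright on the bench, 0.16 kg. Origin at the centre of its underside, z along its axis
- bush: bronze bush, 40 mm in diameter, 45 mm tall, standing near the steel parts; not to be packed, stays where it is. Origin at the centre of its underside. V-block, sleeve and bush may stand in any of three places, right of the demagnetiser
- dial (a joint): angle of the dial in rad, growing clockwise seen from above: 0 at the start, click stops that hold by themselves at 0.42 and 0.84, third stop at 1.26, also the hard end. Up to about 0.12 N m is needed to leave a click stop; from the third stop a spring turns it back to 0.84 with about 0.1 N m as soon as it is let go
- dial_knob: the dial's black bar grip, 42 mm long (its x; the white line points along +x), 14 mm wide (y), 26 mm high (z), turning about its own upright middle axis. Origin at the bar's middle, 69 mm above the bench (bar from 56 to 82 mm), over a round skirt 42 mm across. At dial 0 the white line points 61 degrees anticlockwise from the demagnetiser's x axis
- bearing: ball bearing lying flat at the back, 62 mm across, 16 mm high; stays where it is. Origin at the centre of its underside
- nut: large hexagon nut lying flat at the back, 36 x 41 x 19 mm; stays where it is. Origin at the centre of its underside
- tape: tape measure standing at the back right, 34 x 78 x 60 mm; stays where it is. Origin at the centre of its underside
Things that resemble listed ones, but are neither listed nor needed, are in the scene too. What is shaped like the vblock_in but blue is not meant.

How it is judged (in metres and radians):
On the way, in this order (a step that is already met when the one before it is completed fails the run):
1. the V-block and the sleeve stand in the tray beside the V-block that was there, all upright on its floor (x of vblock in the frame of tray_floor between -0.01 and 0.01 m and y of vblock in the frame of tray_floor between -0.053 and 0.053 m and z of vblock in the frame of tray_floor between -0.006 and 0.006 m and angle between each of vblock, sleeve, vblock_in's own z axis and vertical below 0.1 rad and x of sleeve in the frame of tray_floor between -0.02 and 0.02 m and y of sleeve in the frame of tray_floor between -0.061 and 0.061 m and z of sleeve in the frame of tray_floor between -0.006 and 0.006 m and x of vblock_in in the frame of tray_floor between -0.01 and 0.01 m and y of vblock_in in the frame of tray_floor between -0.053 and 0.053 m and z of vblock_in in the frame of tray_floor between -0.006 and 0.006 m), for 0.2 s.
2. the fingers hold the dial at its third stop (value of joint dial above 1.16 rad and contact force between the fingers and dial_knob above 0.5 N), for 0.3 s.
At the end, for the whole second after the job is handed in: Both V-blocks and the sleeve are inside the tray, upright (within 0.1 rad) with their undersides within 6 mm of its floor, and the fingers touch the dial's bar (more than 0.5 N) and hold the dial beyond 1.16 rad (the third stop is at 1.26) (all of step 1 and all of step 2); the arm keeps its last pose, push and grip.
It fails at once if the dial is turned up (beyond 0.6 rad) while a steel part is not in the tray (value of joint dial above 0.6 rad and not (x of vblock in the frame of tray_floor between -0.01 and 0.01 m and y of vblock in the frame of tray_floor between -0.053 and 0.053 m and z of vblock in the frame of tray_floor between -0.006 and 0.006 m and angle between each of vblock, sleeve, vblock_in's own z axis and vertical below 0.1 rad and x of sleeve in the frame of tray_floor between -0.02 and 0.02 m and y of sleeve in the frame of tray_floor between -0.061 and 0.061 m and z of sleeve in the frame of tray_floor between -0.006 and 0.006 m and x of vblock_in in the frame of tray_floor between -0.01 and 0.01 m and y of vblock_in in the frame of tray_floor between -0.053 and 0.053 m and z of vblock_in in the frame of tray_floor between -0.006 and 0.006 m)).
It fails at once if the bronze bush is moved more than 30 mm (distance of bush from where it was at the start of the episode above 0.03 m).
It fails at once if the ball bearing is moved more than 30 mm (distance of bearing from where it was at the start of the episode above 0.03 m).
It fails at once if the hexagon nut is moved more than 30 mm (distance of nut from where it was at the start of the episode above 0.03 m).
It fails at once if the tape measure is moved more than 30 mm (distance of tape from where it was at the start of the episode above 0.03 m).
It also fails if it takes over 67 s, if anything falls off the work surface, if the arm or the gripper's body presses on something with over 40 N, if the wrist force passes 120 N, or if a joint passes its speed limit or range.

## Working session

There is one attempt and no reset: what is moved stays moved. The work goes in short steps, Python scripts to look and compute and a shell command to move; the robot and the scene stay as the last step left them, time stands still between calls to the robot, and variables do not carry over. Pictures are saved under pics/ and viewed, and the job is handed in when it is done.

```bash
mkdir -p pics; ls
cat > h.py <<'E'
import numpy as np, cv2
from rig import env
def snap(name,tag):
    im,d=env.get_image(name); cv2.imwrite(f'pics/{tag}.png',im[:,:,::-1]); np.savez(f'pics/{tag}.npz',im=im,d=d); return im,d
def pts(name,d):
    c=env.camera_model(name);K=np.array(c['camera_matrix']);R=np.array(c['R']);t=np.array(c['t'])
    v,u=np.mgrid[0:480,0:640]
    P=np.stack([(u-K[0,2])/K[0,0]*d,(v-K[1,2])/K[1,1]*d,d],-1)
    return (P-t)@R
def ray(name,u,v,z):
    c=env.camera_model(name);K=np.array(c['camera_matrix']);R=np.array(c['R']);t=np.array(c['t'])
    o=-R.T@t; r=R.T@np.linalg.inv(K)@np.array([u,v,1.]); return o+r*(z-o[2])/r[2]
E
python3 - <<'E'
from h import *
for n in('scene','top'):
    snap(n,n+'0'); c=env.camera_model(n); R=np.array(c['R']);print(n,-R.T@np.array(c['t']),R[2])
print(env.observe(), env.grasp_offset)
E
```

```text
pics
scene [ 0.11249072 -1.07389801  1.03818898] [ 0.326392    0.6717497  -0.66499669]
top [ 0.47062657 -0.11692986  1.13871253] [ 0.08962677  0.02754108 -0.99559456]
{'time_s': 0.1, 'q': array([-7.89710779e+01,  2.18373913e+01,  7.43787636e+01, -1.67593940e-03,
        8.38582131e+01, -1.23357852e+01]), 'qvel': array([-0.01494896, -0.12821484, -0.22409216,  0.03947009,  0.03852005,
       -0.11848006]), 'joint_efforts': array([ 2.98417755e-03, -4.49224126e+01, -2.31655848e+01, -1.74744605e-04,
        3.63402934e-03,  8.00223887e-06]), 'position': array([ 0.21806019, -0.50464197,  0.23078077]), 'tool_rot': array([[-9.17997871e-01, -2.76852357e-04,  3.96585215e-01],
       [-3.96585234e-01,  1.26842994e-03, -9.17997028e-01],
       [-2.48890918e-04, -9.99999157e-01, -1.27421154e-03]]), 'ft_force': array([-0.33463435,  0.35746542, -0.1613107 ]), 'wrist_torque': array([ 0.00463799,  0.01023747, -0.00138903]), 'grip_width': 0.08528524999451537} 0.0187
```

View pics/scene0.png

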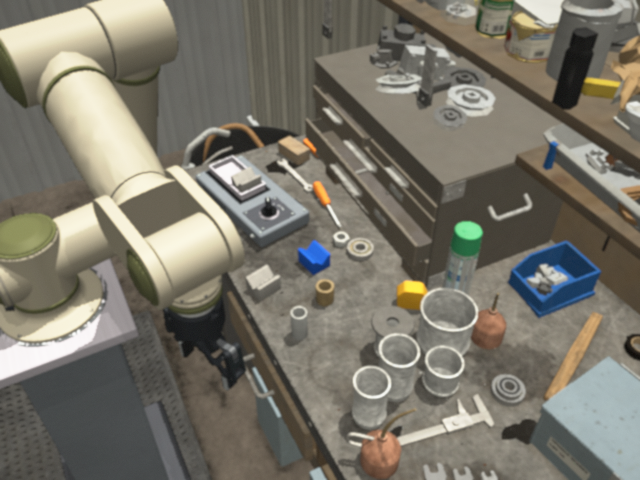

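View pics/top0.png

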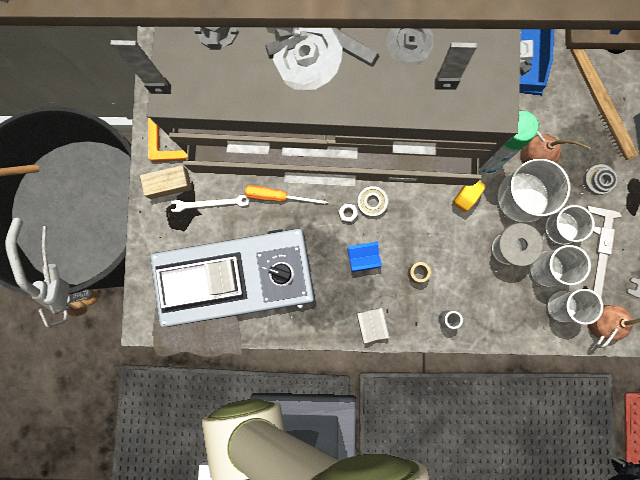

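The top view shows the demagnetiser at about (232,278), with tray_floor near (200,283) and the dial at (281,272). The V-block is at (373,326), the sleeve at (453,320), the bush at (421,271) and the blue decoy at (365,257). I'll measure these next.

```bash
cat >> h.py <<'E'
def rect(P,d,box,lo,hi,im=None,f=None):
    u0,u1,v0,v1=box; m=np.zeros((480,640),bool); m[v0:v1,u0:u1]=1
    m&=(d>0)&(P[...,2]>lo)&(P[...,2]<hi)
    if f is not None: m&=f
    n,l,s,c=cv2.connectedComponentsWithStats(m.astype(np.uint8))
    k=1+np.argmax(s[1:,4]); m=l==k
    q=P[m]; r=cv2.minAreaRect((q[:,:2]*1000).astype(np.float32))
    return r,np.median(q[:,2]),m.sum(),q
E
python3 - <<'E'
from h import *
z=np.load('pics/top0.npz');im,d=z['im'],z['d'];P=pts('top',d)
for nm,b,lo,hi in [('vb',(350,400,300,352),.015,.06),('sl',(435,470,302,340),.05,.085),('sl_low',(435,470,302,340),.01,.085),('bush',(405,437,255,290),.03,.06),('blue',(340,390,235,280),.02,.06),('house',(145,320,225,330),.035,.1),('vin',(150,250,250,310),.08,.11),('wall',(150,250,250,310),.058,.075),('knob',(260,305,250,300),.074,.095),('bear',(350,395,180,220),.008,.03)]:
    r,h,n,q=rect(P,d,b,lo,hi); print(nm,np.round(r[0],1),np.round(r[1],1),round(r[2],1),round(float(h),4),n,np.round(q[:,:2].mean(0),4), q[:,2].max())
for v in range(250,315,4): print(v,' '.join('%3d'%(1000*P[v,u,2]) for u in range(150,256,5)))
for n in ('top',):
    print('sl',ray(n,453,320,.07),'bush',ray(n,421,271,.045))
cv2.imwrite('pics/crop1.png',cv2.resize(im[220:350,140:480,::-1],None,fx=2.3,fy=2.3,interpolation=cv2.INTER_CUBIC))
E
```

```text
vb [ 434.1 -182.6] [60.  49.9] 13.8 0.0334 790 [ 0.4343 -0.1826] 0.04516231360104368
sl [ 448.9 -332.7] [32.2 33.4] 1.0 0.0675 165 [ 0.4486 -0.3327] 0.07398815970582326
sl_low [ 448.9 -332.7] [32.2 33.4] 1.0 0.0576 277 [ 0.4488 -0.3325] 0.07398815970582326
bush [ 540.2 -274.2] [39.3 39.6] 0.6 0.0428 203 [ 0.5402 -0.2742] 0.049876000075184
blue [ 570.7 -164.5] [50.2 60. ] 10.0 0.0333 757 [ 0.5706 -0.1644] 0.04435200446365439
house [525.   99.9] [154.1 310.3] 10.9 0.0457 11632 [0.5226 0.0967] 0.09311744603823278
vin [518.5 128.3] [59.8 19. ] 10.7 0.0866 295 [0.5183 0.1289] 0.09311744603823278
wall [512.3 158.9] [ 76.2 159.1] 10.5 0.066 822 [0.5143 0.1503] 0.0749865792227265
knob [531.9  -0.8] [41.1 13.9] 72.4 0.0803 156 [ 0.5317 -0.0009] 0.08707910197507895
bear [ 685.7 -180.4] [60.7 61.7] 71.9 0.0137 620 [ 0.6859 -0.1804] 0.020361903626310046
250   1   0  -1  -1  40  44  42  45  44  44  42  46  43  42  41  41  45  41  47  42  40  43
254  -2  44  45  42  42  42  46  48  41  41  42  43  44  43  44  44  44 1138  42  44  42  42
258  37  49  42  42  44  46  45  46  42  41  45  48  43  45  
[... 702 characters left out ...]
  45  48  45  50  48  50  85  84  75  76  88  79  66  48  42  46
294   0  40  71  48  47  45  52  51  48  50  46  48  90  71  49  51  68  67  65  44  43  45
298  -1  -1  62  49  49  47  50  48  52  49  49  65  65  65  43  45  47  45  48  43  45  44
302   0   0  65  52  49  51  65  67  63  49  45  43  44  49  46  44  43  42  45  46  45  48
306   0  -1  44  65  65  50  46  50  44  46  48  39  42  44  42  48  47  45  44  46  41  44
310   1   9  48  49  48  44  42  44  42  43  43  49  46  44  47  43  41  43  43  44  45  43
314  -3   8  42  42  45  42  42  42  46  46  42  41  42  40  42  41  42  43  34  -5   0  -3
sl [ 0.44793821 -0.33341857  0.07      ] bush [ 0.54178734 -0.2761757   0.045     ]
```

View pics/crop1.png

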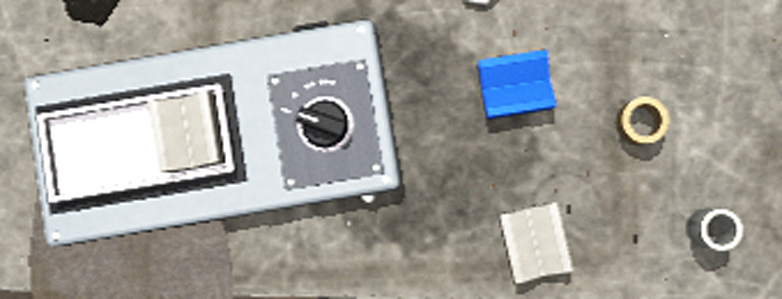

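Run:
```python
from h import *
a=np.radians(10.6);ex=np.array([np.cos(a),np.sin(a)]);ey=np.array([-ex[1],ex[0]])
c=np.array([.5123,.1589])
for n in('top','scene'):
    z=np.load(f'pics/{n}0.npz');im,d=z['im'],z['d'];P=pts(n,d)
    L=np.stack([(P[...,:2]-c)@ex,(P[...,:2]-c)@ey,P[...,2]],-1)*1000
    near=(abs(L[...,0])<50)&(abs(L[...,1])<95)&(d>0)
    for lo,hi,nm in((59,76,'wall'),(80,100,'vinTop')):
        m=near&(L[...,2]>lo)&(L[...,2]<hi); q=L[m]
        print(n,nm,m.sum(),np.percentile(q,[1,5,50,95,99],axis=0).round(1).tolist(), np.round(cv2.minAreaRect(q[:,:2].astype(np.float32))[2],1))
    # wall lines: long walls centre x for y>0
    m=near&(L[...,2]>60)&(L[...,2]<75)
    for s in(-1,1):
        k=m&(L[...,0]*s>25)&(L[...,1]>-15)&(L[...,1]<70); 
        pf=np.polyfit(L[k][:,1],L[k][:,0],1); print('long wall',s,k.sum(),np.median(L[k][:,0]),'slope deg',np.degrees(np.arctan(pf[0])))
    for s in(-1,1):
        k=m&(L[...,1]*s>66)&(abs(L[...,0])<25); print('end',s,k.sum(),np.median(L[k][:,1]))
    # things rects in world
    for nm,box3 in (('vb',(.434,-.183,.045,.02,.06)),('sleeve',(.449,-.333,.03,.055,.085)),('bush',(.541,-.275,.03,.035,.06)),('knob',(.532,-.001,.03,.074,.095))):
        x,y,r,lo,hi=box3; k=(np.hypot(P[...,0]-x,P[...,1]-y)<r)&(P[...,2]>lo)&(P[...,2]<hi)&(d>0)
        R=cv2.minAreaRect((P[k][:,:2]*1000).astype(np.float32)); print(n,nm,k.sum(),np.round(R[0],1),np.round(R[1],1),round(R[2],1))
```

```text
top wall 850 [[-37.9, -78.9, 59.8], [-37.1, -77.4, 61.2], [0.1, -34.1, 66.2], [36.8, 76.1, 74.8], [37.7, 78.0, 75.8]] 89.9
top vinTop 557 [[-29.0, -72.4, 80.2], [-26.6, -71.6, 80.8], [0.1, -38.3, 86.8], [27.6, -23.8, 91.0], [29.8, -22.5, 92.5]] 0.6
long wall -1 111 -35.624579245103185 slope deg -0.06859675624603276
long wall 1 118 35.09728529523052 slope deg -0.037389926312715004
end -1 102 -75.63066592166517
end 1 82 74.99983022686484
top vb 770 [ 434.1 -182.6] [60.  49.9] 13.8
top sleeve 145 [ 448.9 -333. ] [32.2 32.9] 1.0
top bush 183 [ 540.9 -274.2] [39.5 37.8] 89.4
top knob 156 [531.9  -0.8] [41.1 13.9] 72.4
scene wall 481 [[-39.2, -81.2, 59.3], [-38.3, -79.1, 59.9], [-12.7, -38.5, 67.4], [34.1, 75.9, 74.6], [36.4, 79.6, 75.6]] 0.1
scene vinTop 316 [[-30.8, -77.1, 80.2], [-29.3, -74.4, 80.8], [-1.6, -38.9, 86.9], [26.5, -24.9, 93.5], [29.2, -21.1, 95.4]] 89.2
long wall -1 57 -36.54573005175967 slope deg -0.4480450577552205
long wall 1 52 33.272385601141266 slope deg 0.2873337737591429
end -1 100 -74.45441252751067
end 1 59 73.58008613634875
scene vb 633 [ 434.4 -184.6] [62.8 54.9] 14.4
scene sleeve 216 [ 448.8 -334.9] [33.7 34.1] 46.1
scene bush 219 [ 539.6 -274.8] [42.  39.6] 88.9
scene knob 77 [530.8  -3.9] [45.5 14. ] 72.7
```

```bash
python3 -m pendant '[[[0.45,0.67,0],1,1],[[0.45,0.67,0],1,1],[[0.45,0.67,0],1,1],[[0.45,0.67,0],1,1],[[0.45,0.67,0],1,1],[[0.45,0.67,0],1,1],[[0.45,0.67,0],1,1],[[0.45,0.67,0],1,1],[[0.45,0.67,0],1,1],[[0.45,0.67,0],1,1],[[0.45,0.67,0],1,1],[[0.45,0.67,0],1,1]]' 40
python3 -m pendant '[[[0.45,0.67,0],1,1],[[0.45,0.67,0],1,1],[[0.45,0.67,0],1,1],[[0.45,0.67,0],1,1],[[0,0,0],0,1],[[0,0,0],0,1],[[0,0,0],0,1]]'
python3 -c "
from h import *
s=env.observe();R=s['tool_rot'];print(s['position'],np.degrees(np.arctan2(R[1,2],R[0,2])),s['q'])"
```

```text
time_s: 1.1
position: [0.3805, -0.2625, 0.2311]
tool_rot: [[-0.111, -0.0, 0.994], [-0.994, 0.001, -0.111], [-0.0, -1.0, -0.0]]
ft_force: [0.2, -0.4, 0.1]
grip_width: 0.0855
time_s: 1.68
position: [0.4339, -0.1835, 0.2311]
tool_rot: [[0.23, -0.001, 0.973], [-0.973, 0.0, 0.23], [-0.0, -1.0, -0.0]]
ft_force: [-0.1, 0.9, 0.4]
grip_width: 0.0854
[ 0.43388731 -0.18350255  0.2311194 ] 13.310301187930325 [-3.73600431e+01  1.38980280e+01  8.61904936e+01 -1.41407214e-02
  7.99378823e+01 -5.06678677e+01]
```

```bash
python3 -m pendant '[[[0,0.03,-1],0.1,1],[[0,0,-1],0,1],[[0,0,-1],0,1],[[0,0,-1],0,1],[[0,0,-1],0,1],[[0,0,-1],0,1],[[0,0,-0.6],0,1],[[0,0,-0.5],0,1],[[0,0,0],0,1],[[0,0,0],0,1]]' 60
python3 -c "
from h import *
s=env.observe();R=s['tool_rot'];print(s['position'],np.degrees(np.arctan2(R[1,2],R[0,2])))
snap('scene','s1')"
```

```text
time_s: 2.52
position: [0.4337, -0.183, 0.0182]
tool_rot: [[0.238, -0.001, 0.971], [-0.971, 0.001, 0.238], [-0.001, -1.0, -0.001]]
ft_force: [0.4, 0.2, 0.5]
grip_width: 0.0854
[ 0.4336736  -0.18302     0.01817064] 13.762850029556182
```

View pics/s1.png

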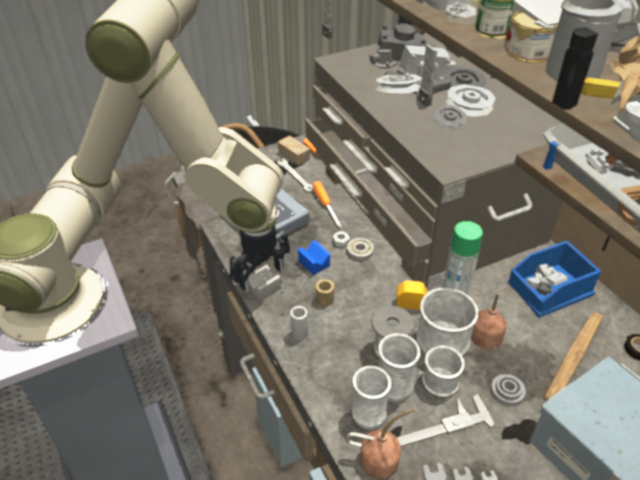

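The fingers straddle the block at about (262,270), so I'll close on it.

```bash
python3 -m pendant '[[[0,0,0],0,0],[[0,0,0],0,0],[[0,0,0],0,0],[[0,0,0],0,0],[[0,0,0],0,0],[[0,0,0],0,0],[[0,0,0],0,0],[[0,0,0],0,0]]' 60
python3 -m pendant '[[[0,0,0.3],0,0],[[0,0,1],0,0],[[0,0,1],0,0],[[0,0,1],0,0],[[0,0,0.6],0,0],[[0,0,0],0,0],[[0,0,0],0,0],[[0,0,0],0,0]]'
python3 -c "
from h import *
snap('scene','s2')
im,d=snap('top','t2');P=pts('top',d)
s=env.observe();print(s['position'])
im=np.load('pics/s2.npz')['im'];cv2.imwrite('pics/s2c.png',cv2.resize(im[190:340,180:380,::-1],None,fx=4,fy=4,interpolation=2))"
```

```text
time_s: 3.23
position: [0.4346, -0.1829, 0.0197]
tool_rot: [[0.24, 0.002, 0.971], [-0.971, -0.002, 0.24], [0.002, -1.0, 0.002]]
ft_force: [-2.0, 0.0, 9.1]
grip_width: 0.0586
time_s: 3.9
position: [0.4333, -0.1818, 0.1341]
tool_rot: [[0.24, -0.002, 0.971], [-0.971, 0.002, 0.24], [-0.002, -1.0, -0.002]]
ft_force: [-0.1, 0.1, -6.1]
grip_width: 0.0584
[ 0.43338954 -0.18184616  0.13383957]
```

View pics/s2c.png

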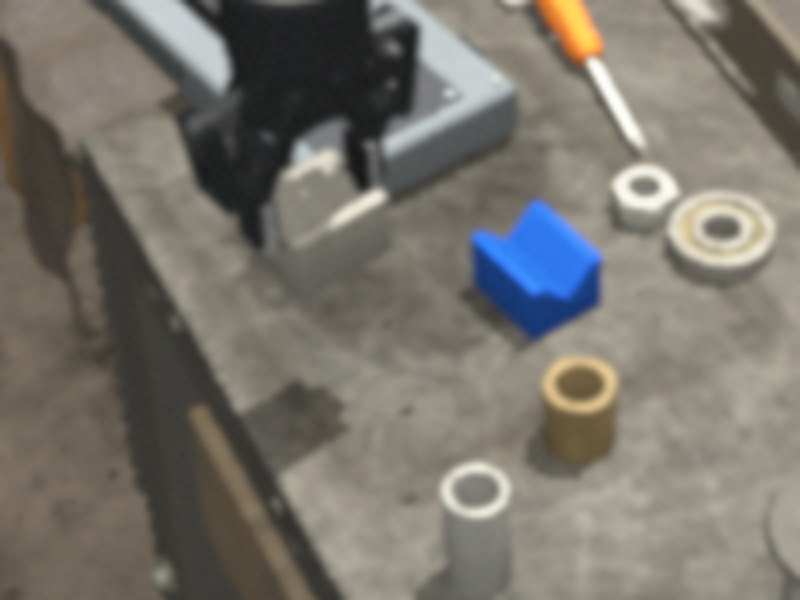

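View pics/t2.png

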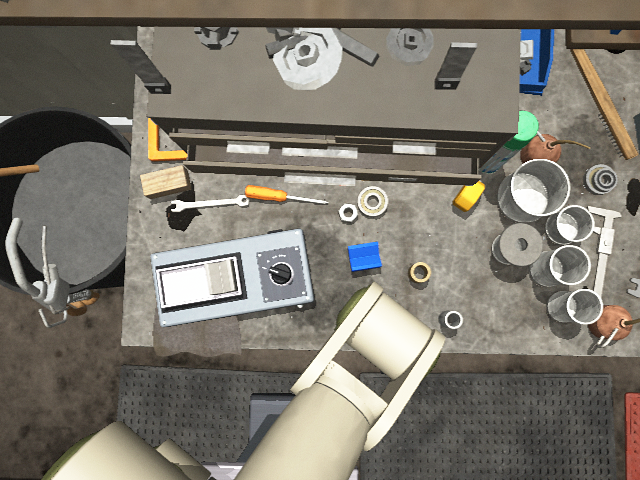

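The V-block hangs level between the fingers at (320,210) in the crop. I'll check its tilt and how far down it hangs from the scene depth.

```bash
cat > inhand.py <<'E'
from h import *
import sys
def run(tag,yaw):
    z=np.load(f'pics/{tag}.npz');im,d=z['im'].astype(int),z['d'];P=pts('scene',d)
    s=env.observe();t=s['position']
    a=np.radians(yaw);ex=np.array([np.cos(a),np.sin(a)]);ey=np.array([-ex[1],ex[0]])
    L=np.stack([(P[...,:2]-t[:2])@ex,(P[...,:2]-t[:2])@ey,P[...,2]-t[2]],-1)*1000
    m=(abs(L[...,0])<34)&(abs(L[...,1])<34)&(L[...,2]>-30)&(L[...,2]<30)&(d>0)&(im.min(-1)>70)
    q=L[m];print(len(q),np.percentile(q,[2,50,98],axis=0).round(1).tolist())
    f=m&(L[...,1]<-18)&(abs(L[...,0])<26)&(L[...,2]<8)&(L[...,2]>-14)
    q=L[f];A=np.c_[q[:,0],q[:,2],np.ones(len(q))];
    for _ in range(4):
        c=np.linalg.lstsq(A,q[:,1],rcond=None)[0];r=abs(A@c-q[:,1]);A,q=A[r<4],q[r<4]
    print('face y=',c.round(3),len(q),'tilt deg',np.degrees(np.arctan(c[1])),'yaw err',np.degrees(np.arctan(-c[0])))
    for x in range(-28,29,8):
        k=m&(abs(L[...,0]-x)<4)&(L[...,1]<-14); zz=L[k][:,2]; print(x,len(zz),zz.min().round(1),zz.max().round(1),end=' | ')
    print()
if __name__=='__main__': run(sys.argv[1],float(sys.argv[2]))
E
python3 inhand.py s2 13.9
```

```text
814 [[-32.1, -27.1, -16.8], [-0.9, -17.0, 10.0], [29.4, 22.3, 23.9]]
face y= [ 1.1000e-02 -1.6000e-02 -2.4684e+01] 150 tilt deg -0.9011674238311201 yaw err -0.6522538003582692
-28 80 -19.3 22.9 | -20 54 -17.9 23.8 | -12 51 -18.0 23.3 | -4 50 -16.7 26.4 | 4 52 -17.4 24.5 | 12 52 -15.9 25.2 | 20 48 -18.7 22.8 | 28 33 -17.1 23.5 |
```

```bash
python3 -m pendant '[[[0.1,0.5,0.2],-0.05,0],[[0.2,0.9,0],-0.05,0],[[0.2,0.9,0],-0.05,0],[[0.2,0.9,0],-0.05,0],[[0.2,0.9,0],-0.05,0],[[0.2,0.9,0],-0.05,0],[[0.2,0.9,0],-0.05,0],[[0.2,0.9,0],-0.05,0],[[0.2,0.9,0],-0.05,0],[[0.2,0.9,0],-0.05,0],[[0.2,0.9,0],-0.05,0],[[0.2,0.9,0],-0.1,0]]'
python3 -m pendant '[[[0.2,0.9,0],0,0],[[0.1,0.25,0],0,0],[[0,0,0],0,0],[[0,0,0],0,0],[[0,0,0],0,0],[[0,0,0],0,0]]'
cat > pose.py <<'E'
from h import *
s=env.observe();R=s['tool_rot'];print(s['time_s'],s['position'].round(4),'yaw',np.degrees(np.arctan2(R[1,2],R[0,2])).round(2),s['ft_force'].round(1),s['grip_width'],s['q'].round(0))
a=np.radians(10.6);ex=np.array([np.cos(a),np.sin(a)]);ey=np.array([-ex[1],ex[0]])
v=s['position'][:2]-[.5122,.1587];print('tray frame',(v@ex*1000).round(1),(v@ey*1000).round(1))
E
python3 pose.py; python3 -c "
from h import *
im,d=snap('scene','s3');snap('top','t3')
cv2.imwrite('pics/s3c.png',cv2.resize(im[130:260,160:330,::-1],None,fx=4.4,fy=4.4,interpolation=2))"
```

```text
time_s: 5.0
position: [0.5027, 0.131, 0.1399]
tool_rot: [[0.184, -0.003, 0.983], [-0.983, -0.0, 0.184], [-0.0, -1.0, -0.003]]
ft_force: [1.6, 0.1, -5.8]
grip_width: 0.0583
time_s: 5.5
position: [0.5119, 0.1631, 0.141]
tool_rot: [[0.183, -0.001, 0.983], [-0.983, -0.0, 0.183], [0.0, -1.0, -0.001]]
ft_force: [-0.2, 0.1, -5.8]
grip_width: 0.0587
5.5 [0.5119 0.1631 0.141 ] yaw 10.54 [-0.2  0.1 -5.8] 0.05871690041218404 [ 5. 25. 85. -0. 70. -5.]
tray frame 0.5 4.4
```

View pics/s3c.png

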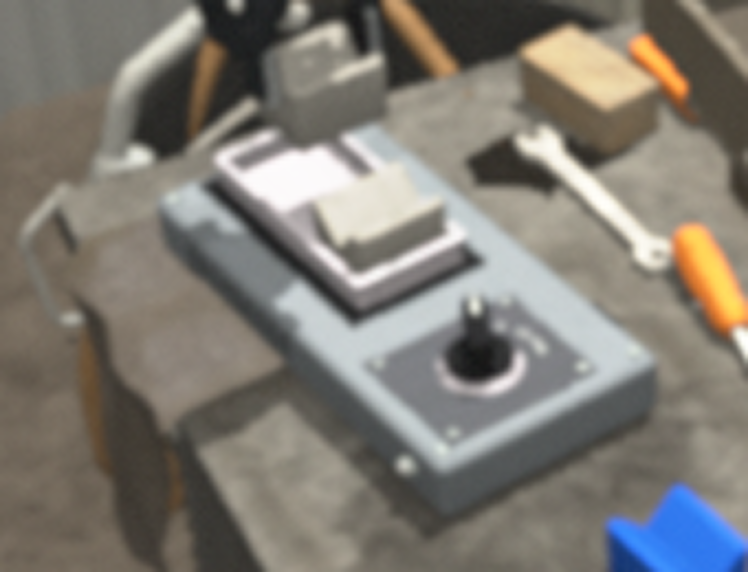

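View pics/t3.png

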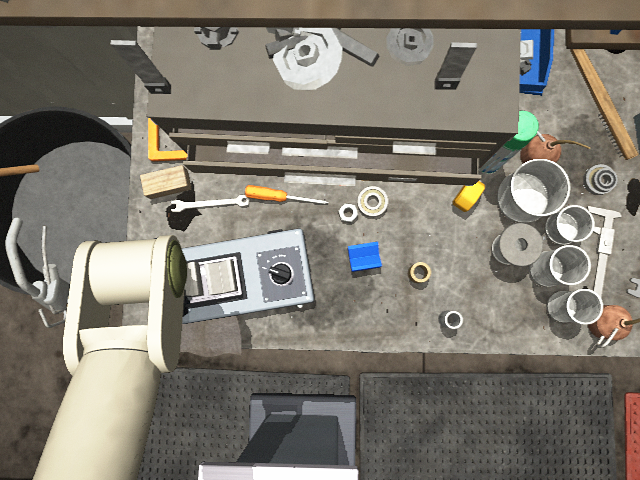

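```bash
python3 inhand.py s3 10.6; python3 -m pendant '[[[-0.02,0.06,-0.3],0,0],[[0,0,-0.5],0,0],[[0,0,-0.4],0,0],[[0,0,-0.3],0,0],[[0,0,-0.3],0,0],[[0,0,-0.2],0,0],[[0,0,-0.2],0,0],[[0,0,0],0,0],[[0,0,0],0,0]]'; python3 pose.py
```

```text
581 [[-32.7, -28.2, -16.8], [-1.8, -20.2, 9.6], [29.0, 22.6, 23.9]]
face y= [ 1.2000e-02  6.4000e-02 -2.4439e+01] 124 tilt deg 3.6391523255485168 yaw err -0.6756584327193883
-28 55 -19.8 23.6 | -20 44 -17.5 21.5 | -12 43 -18.4 24.0 | -4 38 -18.1 24.9 | 4 37 -17.5 23.8 | 12 44 -18.8 23.4 | 20 41 -20.8 23.0 | 28 21 -22.9 22.0 | 
time_s: 6.35
position: [0.5116, 0.1659, 0.0753]
tool_rot: [[0.184, -0.0, 0.983], [-0.983, -0.0, 0.184], [0.0, -1.0, -0.0]]
ft_force: [-0.7, -1.3, -5.6]
grip_width: 0.0586
6.35 [0.5116 0.1659 0.0753] yaw 10.61 [-0.7 -1.3 -5.6] 0.0585968185350011 [ 5. 30. 89. -0. 61. -5.]
tray frame 0.7 7.2
```

```bash
python3 -m pendant '[[[-0.02,-0.01,-0.08],0,0],[[0,0,-0.06],0,0],[[0,0,-0.03],0,0],[[0,0,0],0,0],[[0,0,0],0,0]]'; python3 pose.py
```

```text
time_s: 6.77
position: [0.511, 0.1656, 0.0703]
tool_rot: [[0.184, 0.0, 0.983], [-0.983, -0.0, 0.184], [0.0, -1.0, 0.0]]
ft_force: [-1.3, -0.1, -4.8]
grip_width: 0.0583
6.7667 [0.511  0.1656 0.0703] yaw 10.61 [-1.3 -0.1 -4.8] 0.0583250871766902 [ 5. 30. 90. -0. 60. -5.]
tray frame 0.1 7.0
```

```bash
python3 -m pendant '[[[0,0,-0.04],0,0],[[0,0,-0.03],0,0],[[0,0,0],0,0],[[0,0,0],0,0]]'; python3 pose.py
```

```text
time_s: 7.1
position: [0.5111, 0.1657, 0.0698]
tool_rot: [[0.184, 0.002, 0.983], [-0.983, 0.0, 0.184], [0.0, -1.0, 0.002]]
ft_force: [-4.6, -0.3, 9.0]
grip_width: 0.0586
7.1 [0.5111 0.1657 0.0698] yaw 10.62 [-4.6 -0.3  9. ] 0.058639941187113645 [ 5. 31. 90. -0. 60. -5.]
tray frame 0.2 7.1
```

Contact at the expected height, so I'll release and lift.

```bash
python3 -m pendant '[[[0,0,0.05],0,0.75],[[0,0,0],0,0.8],[[0,0,0],0,1],[[0,0,0],0,1],[[0,0,0],0,1],[[0,0,0],0,1],[[0,0,0.3],0,1],[[0,0,1],0,1],[[0,0,1],0,1],[[0,0,1],0,1],[[0,0,0.5],0,1]]'; python3 pose.py; python3 -c "
from h import *
im,d=snap('scene','s4')
cv2.imwrite('pics/s4c.png',cv2.resize(im[130:260,160:330,::-1],None,fx=4.4,fy=4.4,interpolation=2))"
```

```text
time_s: 8.02
position: [0.5118, 0.1658, 0.1879]
tool_rot: [[0.184, 0.005, 0.983], [-0.983, 0.001, 0.184], [0.0, -1.0, 0.005]]
ft_force: [-0.2, 0.5, 0.7]
grip_width: 0.0856
8.0167 [0.5118 0.1658 0.1879] yaw 10.62 [-0.2  0.5  0.7] 0.08559034331054874 [ 5. 23. 81.  0. 76. -5.]
tray frame 0.9 7.0
```

View pics/s4c.png

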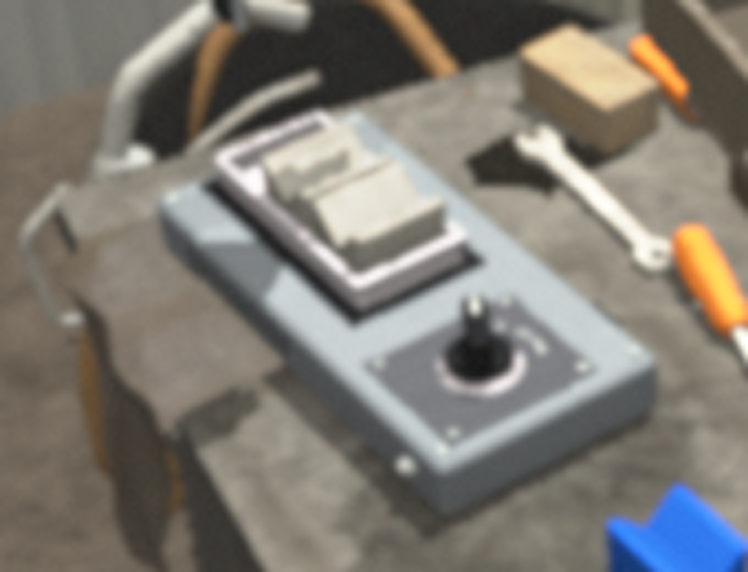

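Both blocks sit level in the tray at (370,190) in the crop. The sleeve is next.

```bash
python3 -m pendant '[[[-0.05,-0.5,0],0,1],[[-0.12,-1,0],0,1],[[-0.12,-1,0],0,1],[[-0.12,-1,0],0,1],[[-0.12,-1,0],0,1],[[-0.12,-1,0],0,1],[[-0.12,-1,0],0,1],[[-0.12,-1,0],0,1],[[-0.12,-1,0],0,1],[[-0.12,-1,0],0,1],[[-0.12,-1,0],0,1],[[-0.12,-1,0],0,1]]'
python3 -m pendant '[[[-0.12,-1,0],0,1],[[-0.12,-1,0],0,1],[[-0.12,-1,0],0,1],[[-0.12,-1,0],0,1],[[-0.12,-1,0],0,1],[[-0.06,-0.2,0],0,1],[[0,0,0],0,1],[[0,0,0],0,1],[[0,0,0],0,1]]'; python3 pose.py
python3 - <<'E'
from h import *
im,d=snap('top','t5');P=pts('top',d)
cv2.imwrite('pics/t5c.png',cv2.resize(im[220:340,140:330,::-1],None,fx=4,fy=4,interpolation=2))
a=np.radians(10.6);ex=np.array([np.cos(a),np.sin(a)]);ey=np.array([-ex[1],ex[0]])
L=np.stack([(P[...,:2]-[.5122,.1587])@ex,(P[...,:2]-[.5122,.1587])@ey,P[...,2]],-1)*1000
near=(abs(L[...,0])<50)&(abs(L[...,1])<95)&(d>0)&(L[...,2]>79)&(L[...,2]<100)
q=L[near];print(np.percentile(q,[1,50,99],axis=0).round(1).tolist())
for y in range(-75,40,5):
    k=q[abs(q[:,1]-y)<2.5]; print(y,len(k),k[:,2].max().round(0) if len(k) else '', np.percentile(k[:,0],[2,98]).round(1) if len(k) else '')
for nm,s in(('in',q[q[:,1]<-21]),('new',q[q[:,1]>-19])):
    R=cv2.minAreaRect(s[:,:2].astype(np.float32));print(nm,R, [np.median(s[(s[:,0]*g>20),2]).round(1) for g in(-1,1)])
    A=np.c_[s[:,:2],np.ones(len(s))]
    edge=s[(abs(abs(s[:,1]-R[0][1])-20)<4)]; print(np.linalg.lstsq(np.c_[edge[:,:2],np.ones(len(edge))],edge[:,2],rcond=None)[0])
E
```

```text
time_s: 9.07
position: [0.4693, -0.1808, 0.1839]
tool_rot: [[0.184, 0.0, 0.983], [-0.983, 0.0, 0.184], [-0.0, -1.0, 0.0]]
ft_force: [0.4, -0.8, 0.3]
grip_width: 0.0858
time_s: 9.82
position: [0.4502, -0.3341, 0.1837]
tool_rot: [[0.185, -0.0, 0.983], [-0.983, 0.001, 0.185], [-0.001, -1.0, -0.0]]
ft_force: [-0.4, -0.6, 0.3]
grip_width: 0.0855
9.8167 [ 0.4502 -0.3341  0.1837] yaw 10.67 [-0.4 -0.6  0.3] 0.08551312937817648 [-49.  25.  77.   0.  78. -59.]
tray frame -151.6 -473.0
[[-29.9, -71.8, 79.2], [-0.3, -18.3, 86.6], [29.5, 31.1, 92.7]]
-75 2 93.0 [-26.7  -3.1]
-70 100 94.0 [-27.3  29. ]
-65 69 92.0 [-28.   29.8]
-60 66 88.0 [-28.4  29.2]
-55 41 84.0 [-26.9  28.7]
-50 3 81.0 [-6. 20.]
-45 2 79.0 [-12.5   0.5]
-40 31 85.0 [-27.4  25.8]
-35 90 90.0 [-28.6  29.5]
-30 97 92.0 [-28.3  30. ]
-25 83 94.0 [-28.8  27.5]
-20 47 95.0 [-29.7  28.4]
-15 90 94.0 [-29.6  27.4]
-10 73 93.0 [-30.   26.5]
-5 57 87.0 [-28.8  28.5]
0 22 84.0 [-25.8  26.9]
5 1 81.0 [4.9 4.9]
10 3 81.0 [-29.4  -3.4]
15 47 87.0 [-29.5  26.5]
20 103 92.0 [-29.4  27.6]
25 88 94.0 [-30.   27.4]
30 74 93.0 [-28.6  27.5]
35 2 85.0 [15.8 19.4]
in ((0.7471256256103516, -47.205284118652344), (60.21179962158203, 50.697879791259766), 0.92149817943573) [np.float64(86.8), np.float64(87.0)]
[-3.02132818e-03  1.99457382e-04  8.86312492e+01]
new ((-0.7949657440185547, 7.30967903137207), (60.250999450683594, 51.53899383544922), 0.15654976665973663) [np.float64(87.2), np.float64(86.4)]
[7.30739587e-03 5.50208784e-03 8.84960580e+01]
```

View pics/t5c.png

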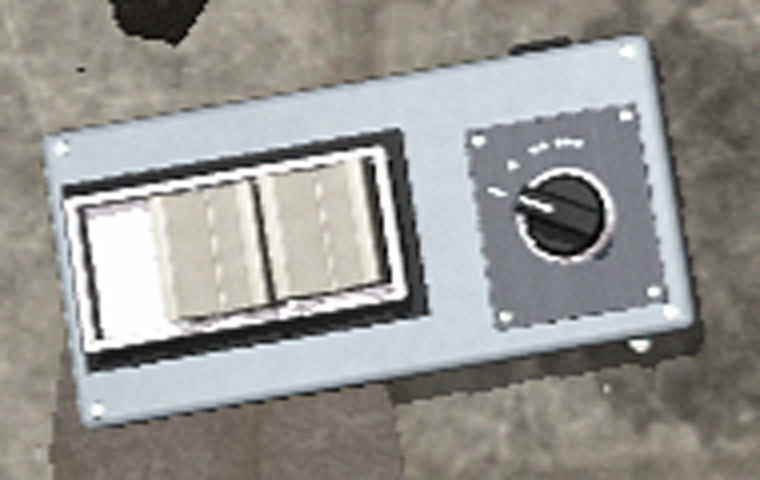

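V-blocks at (-47) and (+7) mm along the tray, both flat (tops level within 1 mm). The free gap runs from 32 to 74 mm, so the sleeve goes at 53. Now I'll grip it.

```bash
python3 -m pendant '[[[-0.05,0.03,-0.5],0,1],[[0,0,-1],0,1],[[0,0,-1],0,1],[[0,0,-1],0,1],[[0,0,-0.7],0,1],[[0,0,-0.4],0,1],[[0,0,0],0,1],[[0,0,0],0,1]]' 40
python3 -m pendant '[[[0,0,0],0,0],[[0,0,0],0,0],[[0,0,0],0,0],[[0,0,0],0,0],[[0,0,0],0,0],[[0,0,0],0,0],[[0,0,0],0,0],[[0,0,0],0,0],[[0,0,0],0,0],[[0,0,0],0,0]]'; python3 pose.py
python3 -m pendant '[[[0,0,0.2],0,0],[[0,0,0.8],0,0],[[0,0,1],0,0],[[0,0,1],0,0],[[0,0,0.8],0,0],[[0,0,0.2],0,0],[[0,0,0],0,0],[[0,0,0],0,0],[[0,0,0],0,0]]'; python3 pose.py
python3 -c "
from h import *
im,d=snap('scene','s6')
cv2.imwrite('pics/s6c.png',cv2.resize(im[190:360,200:400,::-1],None,fx=3.5,fy=3.5,interpolation=2))"
```

```text
time_s: 10.53
position: [0.4488, -0.3337, 0.0458]
tool_rot: [[0.185, -0.0, 0.983], [-0.983, 0.0, 0.185], [-0.001, -1.0, -0.0]]
ft_force: [1.0, 0.1, -0.5]
grip_width: 0.0853
time_s: 11.37
position: [0.4487, -0.3348, 0.0463]
tool_rot: [[0.184, 0.001, 0.983], [-0.983, -0.001, 0.184], [0.001, -1.0, 0.001]]
ft_force: [-0.5, 0.3, 5.8]
grip_width: 0.0322
11.3667 [ 0.4487 -0.3348  0.0463] yaw 10.61 [-0.5  0.3  5.8] 0.03215956626000427 [-49.  34.  87.  -0.  59. -59.]
tray frame -153.2 -473.4
time_s: 12.12
position: [0.448, -0.3339, 0.1638]
tool_rot: [[0.184, -0.002, 0.983], [-0.983, 0.003, 0.184], [-0.003, -1.0, -0.002]]
ft_force: [-0.5, 0.6, -1.7]
grip_width: 0.032
12.1167 [ 0.448  -0.3339  0.1638] yaw 10.61 [-0.5  0.6 -1.7] 0.031953505138438774 [-49.  26.  79.  -0.  75. -59.]
tray frame -153.8 -472.4
```

View pics/s6c.png

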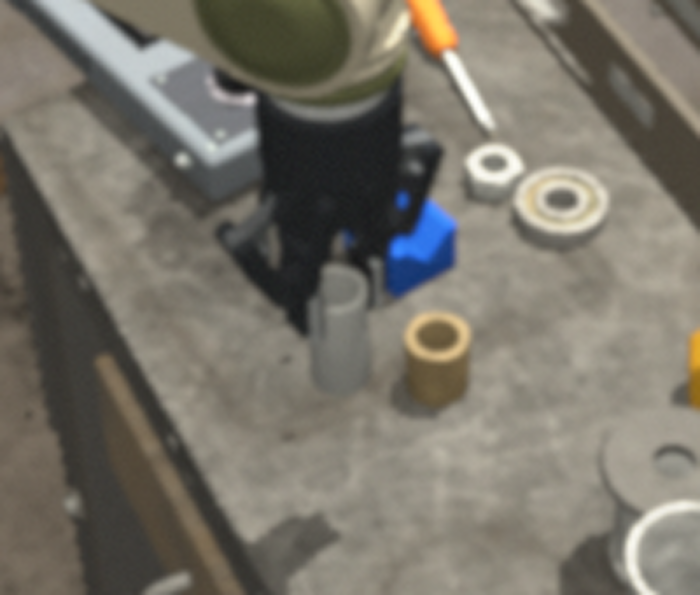

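```bash
cat > sl.py <<'E'
from h import *
import sys
from scipy.optimize import least_squares
z=np.load(f'pics/{sys.argv[1]}.npz');im,d=z['im'].astype(int),z['d'];P=pts('scene',d)
t=env.observe()['position'];L=(P-t)*1000
sat=im.max(-1)-im.min(-1)
m=(np.hypot(L[...,0],L[...,1])<26)&(L[...,2]>-50)&(L[...,2]<-6)&(d>0)&(sat<30)&(im.min(-1)>60)
q=L[m]
f=lambda p:np.hypot(q[:,0]-p[0]-p[2]*q[:,2],q[:,1]-p[1]-p[3]*q[:,2])-17
r=least_squares(f,[0,0,0,0],loss='soft_l1');print(len(q),r.x.round(3),'z',np.percentile(q[:,2],[1,99]),'rms',np.sqrt(np.median(f(r.x)**2)))
E
python3 sl.py s6
```

```text
224 [-0.721  0.951 -0.025 -0.019] z [-45.18541886  -6.50387004] rms 0.6570349153908747
```

```bash
python3 -m pendant '[[[0.05,0.5,0],0,0],[[0.1,1,0],0,0],[[0.1,1,0],0,0],[[0.1,1,0],0,0],[[0.1,1,0],0,0],[[0.1,1,0],0,0],[[0.1,1,0],0,0],[[0.1,1,0],0,0],[[0.1,1,0],0,0],[[0.1,1,0],0,0],[[0.1,1,0],0,0],[[0.1,1,0],0,0]]'
python3 -m pendant '[[[0.1,1,0],0,0],[[0.1,1,0],0,0],[[0.1,1,0],0,0],[[0.1,1,0],0,0],[[0.1,1,0],0,0],[[0.1,0.8,0],0,0],[[0.06,0.5,0],0,0],[[0,0.3,0],0,0],[[0,0,0],0,0],[[0,0,0],0,0],[[0,0,0],0,0],[[0,0,0],0,0]]'; python3 pose.py
python3 -c "
from h import *
im,d=snap('scene','s7')
cv2.imwrite('pics/s7c.png',cv2.resize(im[120:260,150:330,::-1],None,fx=4.2,fy=4.2,interpolation=2))"; python3 sl.py s7
```

```text
time_s: 13.17
position: [0.4822, 0.0128, 0.1649]
tool_rot: [[0.184, -0.002, 0.983], [-0.983, 0.001, 0.184], [-0.001, -1.0, -0.001]]
ft_force: [1.3, 0.5, -1.0]
grip_width: 0.0324
time_s: 14.17
position: [0.5028, 0.2076, 0.1656]
tool_rot: [[0.183, -0.0, 0.983], [-0.983, -0.0, 0.183], [0.0, -1.0, -0.0]]
ft_force: [0.1, -0.2, -1.5]
grip_width: 0.0326
14.1667 [0.5028 0.2076 0.1656] yaw 10.54 [ 0.1 -0.2 -1.5] 0.0325541535114459 [10. 24. 82. -0. 74. -1.]
tray frame -0.3 49.8
165 [-1.414  0.324 -0.026 -0.016] z [-43.69980596  -7.00785762] rms 1.2609021232334747
```

View pics/s7c.png

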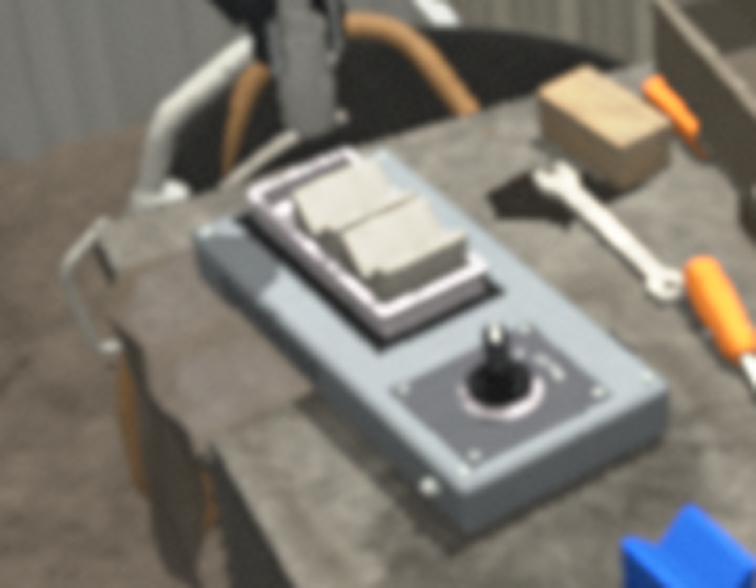

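```bash
python3 -m pendant '[[[-0.01,0.07,-0.4],0,0],[[0,0,-0.5],0,0],[[0,0,-0.4],0,0],[[0,0,-0.3],0,0],[[0,0,-0.25],0,0],[[0,0,-0.15],0,0],[[0,0,0],0,0],[[0,0,0],0,0]]'; python3 pose.py
python3 -m pendant '[[[0,0,-0.1],0,0],[[0,0,-0.08],0,0],[[0,0,-0.07],0,0],[[0,0,0],0,0],[[0,0,0],0,0]]'; python3 pose.py
```

```text
time_s: 14.88
position: [0.5027, 0.2105, 0.1059]
tool_rot: [[0.184, 0.0, 0.983], [-0.983, 0.0, 0.184], [0.0, -1.0, 0.0]]
ft_force: [0.7, 0.8, -1.4]
grip_width: 0.0319
14.8833 [0.5027 0.2105 0.1059] yaw 10.61 [ 0.7  0.8 -1.4] 0.03191870257385502 [10. 28. 86. -0. 65. -0.]
tray frame 0.2 52.7
time_s: 15.3
position: [0.5025, 0.2106, 0.0981]
tool_rot: [[0.184, -0.0, 0.983], [-0.983, -0.0, 0.184], [0.0, -1.0, -0.0]]
ft_force: [1.3, 0.9, -1.6]
grip_width: 0.0324
15.3 [0.5025 0.2106 0.0981] yaw 10.62 [ 1.3  0.9 -1.6] 0.032397166901842814 [10. 29. 87. -0. 64. -0.]
tray frame 0.0 52.8
```

```bash
python3 -m pendant '[[[0,0,-0.05],0,0],[[0,0,-0.04],0,0],[[0,0,0],0,0],[[0,0,0],0,0]]'; python3 pose.py
```

```text
time_s: 15.63
position: [0.5028, 0.2107, 0.0963]
tool_rot: [[0.184, 0.001, 0.983], [-0.983, 0.0, 0.184], [0.0, -1.0, 0.001]]
ft_force: [-2.5, 0.0, 6.1]
grip_width: 0.0325
15.6333 [0.5028 0.2107 0.0963] yaw 10.62 [-2.5  0.   6.1] 0.03246496793105766 [10. 29. 87. -0. 64. -0.]
tray frame 0.3 52.8
```

Floor contact at the expected height. I'll release and lift, then move towards the dial.

```bash
python3 -m pendant '[[[0,0,0],0,0.45],[[0,0,0],0,0.55],[[0,0,0],0,0.7],[[0,0,0],0,0.8],[[0,0,0],0,0.8],[[0,0,0.3],0,0.8],[[0,0,0.8],0,0.8],[[0,0,1],0,0.8],[[0,0,1],0,0.8],[[0,0,0.5],0,0.8]]'; python3 pose.py
python3 -m pendant '[[[0.05,-0.6,0],-0.5,0.8],[[0.1,-1,0],-0.8,0.8],[[0.1,-1,0],-0.8,0.8],[[0.1,-1,0],-0.8,0.8],[[0.1,-1,0],-0.8,0.8],[[0.1,-1,0],-0.8,0.8],[[0.1,-0.9,0],-0.8,0.8],[[0.1,-0.5,0],-0.4,0.8],[[0,0,0],0,0.8],[[0,0,0],0,0.8],[[0,0,0],0,0.8]]';python3 pose.py
python3 -c "
from h import *
snap('top','t8');im,d=snap('scene','s8')
cv2.imwrite('pics/s8c.png',cv2.resize(im[120:260,150:330,::-1],None,fx=4.2,fy=4.2,interpolation=2))"
```

```text
time_s: 16.47
position: [0.5034, 0.2108, 0.2077]
tool_rot: [[0.184, 0.005, 0.983], [-0.983, 0.001, 0.184], [0.0, -1.0, 0.005]]
ft_force: [-0.4, -0.4, -0.5]
grip_width: 0.0682
16.4667 [0.5034 0.2108 0.2077] yaw 10.62 [-0.4 -0.4 -0.5] 0.06817586789893997 [10. 22. 78.  0. 80. -0.]
tray frame 0.9 52.9
time_s: 17.38
position: [0.5248, 0.0014, 0.2037]
tool_rot: [[-0.306, 0.0, 0.952], [-0.952, 0.0, -0.306], [-0.0, -1.0, 0.0]]
ft_force: [-0.7, 0.7, 0.1]
grip_width: 0.0685
17.3833 [0.5248 0.0014 0.2037] yaw -17.81 [-0.7  0.7  0.1] 0.0684916573290133 [-13.  21.  81.   0.  78.   5.]
tray frame -16.5 -157.0
```

View pics/s8c.png

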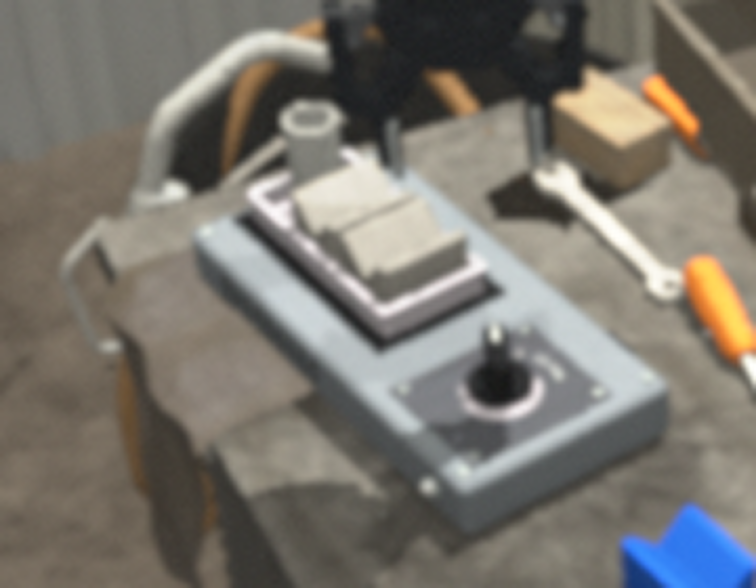

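View pics/t8.png

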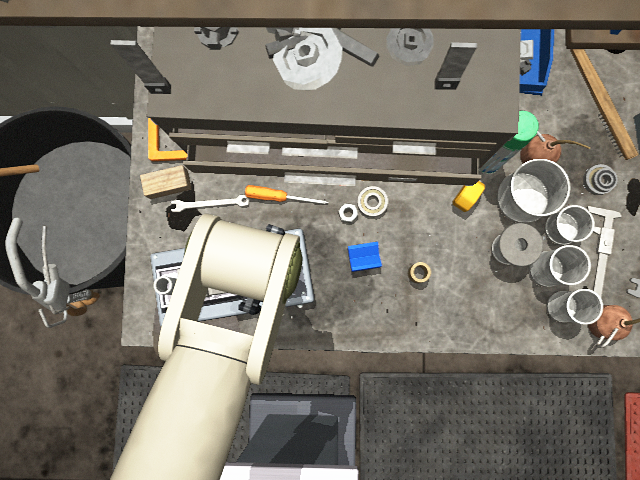

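The sleeve stands in the tray at (310,140) in the crop. I'll check its height, then descend on the dial.

```bash
python3 - <<'E'
from h import *
for n,t in(('top','t8'),('scene','s8')):
    d=np.load(f'pics/{t}.npz')['d'];P=pts(n,d)
    m=(np.hypot(P[...,0]-.5025,P[...,1]-.211)<.03)&(P[...,2]>.1)&(P[...,2]<.14)&(d>0)
    q=P[m];c=cv2.minEnclosingCircle((q[:,:2]*1000).astype(np.float32));A=np.c_[q[:,:2]-q[:,:2].mean(0),np.ones(len(q))]
    hi=q[q[:,2]>.112];A=np.c_[hi[:,:2]-hi[:,:2].mean(0),np.ones(len(hi))]
    print(n,len(q),c,np.percentile(q[:,2],[50,90,98]).round(4),np.linalg.lstsq(A,hi[:,2],rcond=None)[0].round(3))
E
python3 -m pendant '[[[0.24,-0.08,-0.5],0,0.8],[[0,0,-1],0,0.8],[[0,0,-1],0,0.8],[[0,0,-1],0,0.8],[[0,0,-0.6],0,0.8],[[0,0,-0.4],0,0.8],[[0,0,-0.2],0,0.8],[[0,0,0],0,0.8],[[0,0,0],0,0.8],[[0,0,0],0,0.8]]' 30;python3 pose.py
```

```text
top 208 ((503.0635681152344, 211.41995239257812), 18.286026000976562) [0.1167 0.1209 0.1223] [-0.032 -0.003  0.118]
scene 160 ((501.652099609375, 209.928466796875), 19.291791915893555) [0.1142 0.1224 0.1239] [ 0.013 -0.004  0.119]
time_s: 18.32
position: [0.5327, -0.0016, 0.0634]
tool_rot: [[-0.307, 0.002, 0.952], [-0.952, -0.0, -0.307], [-0.0, -1.0, 0.002]]
ft_force: [0.2, -0.7, 0.7]
grip_width: 0.0687
18.3167 [ 0.5327 -0.0016  0.0634] yaw -17.85 [ 0.2 -0.7  0.7] 0.06867772065686041 [-13.  31.  91.   0.  58.   5.]
tray frame -9.3 -161.3
```

Sleeve rim at 119 to 121 mm and level, so it is on the floor. The tray is packed. Closing on the dial bar now.

```bash
python3 -m pendant '[[[-0.02,0.02,0],0,0],[[0,0,0],0,0],[[0,0,0],0,0],[[0,0,0],0,0],[[0,0,0],0,0],[[0,0,0],0,0],[[0,0,0],0,0],[[0,0,0],0,0],[[0,0,0],0,0],[[0,0,0],0,0]]' 40;python3 pose.py
python3 -m pendant '[[[0,0,0],-0.5,0],[[0,0,0],-0.5,0],[[0,0,0],-0.5,0],[[0,0,0],-0.5,0],[[0,0,0],0,0],[[0,0,0],0,0]]';python3 pose.py; python3 -c "
from h import *
print(env.observe()['wrist_torque'])
im,d=snap('scene','s9')
cv2.imwrite('pics/s9c.png',cv2.resize(im[120:260,150:330,::-1],None,fx=4.2,fy=4.2,interpolation=2))"
```

```text
time_s: 19.15
position: [0.5332, -0.0017, 0.063]
tool_rot: [[-0.307, 0.004, 0.952], [-0.952, -0.001, -0.307], [-0.0, -1.0, 0.004]]
ft_force: [5.8, -1.1, -0.5]
grip_width: 0.0128
19.15 [ 0.5332 -0.0017  0.063 ] yaw -17.9 [ 5.8 -1.1 -0.5] 0.012816851801335096 [-13.  31.  91.   0.  58.   5.]
tray frame -8.9 -161.5
time_s: 19.65
position: [0.5332, -0.0017, 0.063]
tool_rot: [[-0.468, 0.004, 0.884], [-0.884, -0.001, -0.468], [-0.001, -1.0, 0.004]]
ft_force: [5.7, -1.8, 1.9]
grip_width: 0.0132
19.65 [ 0.5332 -0.0017  0.063 ] yaw -27.91 [ 5.7 -1.8  1.9] 0.013161486751341716 [-13.  31.  91.   0.  58.  15.]
tray frame -8.9 -161.5
[-0.17794697 -0.68054299  0.01127363]
```

View pics/s9c.png

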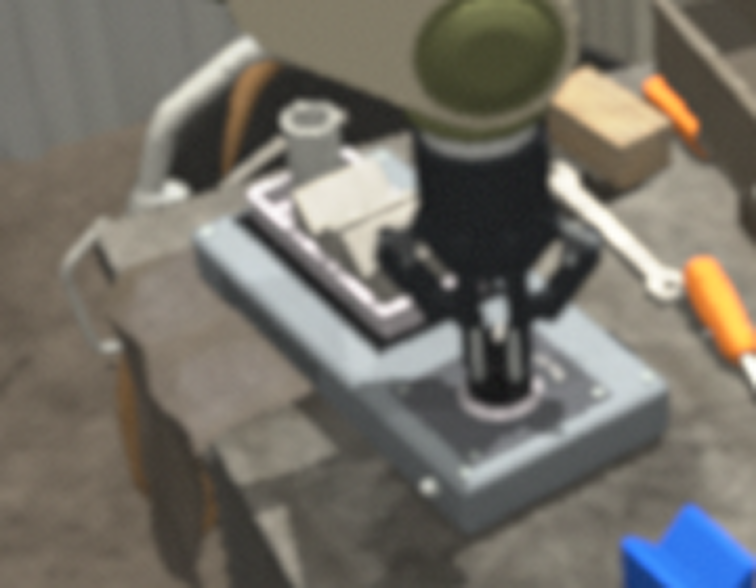

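```bash
python3 -m pendant '[[[0.03,0,0],-0.6,0],[[0,0,0],-0.8,0],[[0,0,0],-0.8,0],[[0,0,0],-0.8,0],[[0,0,0],-0.8,0],[[0,0,0],-0.8,0],[[0,0,0],-0.8,0],[[0,0,0],-0.8,0],[[0,0,0],-0.8,0],[[0,0,0],-0.8,0],[[0,0,0],-0.8,0],[[0,0,0],-0.8,0]]';python3 pose.py
python3 -m pendant '[[[0,0,0],-0.8,0],[[0,0,0],-0.8,0],[[0,0,0],-0.8,0],[[0,0,0],-0.6,0],[[0,0,0],0,0],[[0,0,0],0,0],[[0,0,0],0,0]]';python3 pose.py;python3 -c "
from h import *
print(env.observe()['wrist_torque'])"
```

```text
time_s: 20.7
position: [0.5332, -0.0016, 0.063]
tool_rot: [[-0.966, 0.002, 0.257], [-0.257, -0.001, -0.966], [-0.002, -1.0, 0.001]]
ft_force: [1.2, -1.7, 2.1]
grip_width: 0.013
20.7 [ 0.5332 -0.0016  0.063 ] yaw -75.08 [ 1.2 -1.7  2.1] 0.013027140881782494 [-13.  31.  91.  -0.  58.  62.]
tray frame -8.8 -161.4
time_s: 21.28
position: [0.5332, -0.0016, 0.063]
tool_rot: [[-1.0, 0.002, 0.004], [-0.004, -0.001, -1.0], [-0.002, -1.0, 0.001]]
ft_force: [2.2, -2.5, 5.2]
grip_width: 0.0128
21.2833 [ 0.5332 -0.0016  0.063 ] yaw -89.79 [ 2.2 -2.5  5.2] 0.012769279916098702 [-13.  31.  91.  -0.  58.  77.]
tray frame -8.8 -161.4
[-0.21698547 -0.27020958  0.18548037]
```

```bash
python3 -m pendant '[[[0,0,0],-0.2,0],[[0,0,0],-0.1,0],[[0,0,0],0,0],[[0,0,0],0,0],[[0,0,0],0,0],[[0,0,0],0,0],[[0,0,0],0,0],[[0,0,0],0,0]]';python3 pose.py; python3 -c "
from h import *
print(env.observe()['wrist_torque'])
im2,d2=snap('top','t10')
im,d=snap('scene','s10')
cv2.imwrite('pics/s10c.png',cv2.resize(im[120:260,150:330,::-1],None,fx=4.2,fy=4.2,interpolation=2))
for n,d in(('top',d2),('scene',d)):
    P=pts(n,d)
    for nm,x,y,r,lo,hi in(('bush',.5405,-.2745,.045,.035,.06),('bearing',.686,-.18,.05,.008,.03)):
        k=(np.hypot(P[...,0]-x,P[...,1]-y)<r)&(P[...,2]>lo)&(P[...,2]<hi)&(d>0); print(n,nm,cv2.minAreaRect((P[k][:,:2]*1000).astype(np.float32))[:2])
"
```

```text
time_s: 21.95
position: [0.5332, -0.0016, 0.063]
tool_rot: [[-1.0, 0.002, -0.022], [0.022, -0.001, -1.0], [-0.002, -1.0, 0.001]]
ft_force: [3.2, -3.3, 3.9]
grip_width: 0.0132
21.95 [ 0.5332 -0.0016  0.063 ] yaw -91.28 [ 3.2 -3.3  3.9] 0.01319765247611723 [-13.  31.  91.  -0.  58.  78.]
tray frame -8.8 -161.4
[-0.44771473 -0.39541247  0.46799926]
top bush ((540.2449951171875, -274.7102355957031), (38.37339401245117, 39.386600494384766))
top bearing ((681.8492431640625, -172.25445556640625), (60.888526916503906, 80.2569808959961))
scene bush ((540.6491088867188, -275.66943359375), (41.02057647705078, 39.812679290771484))
scene bearing ((684.2421264648438, -173.07859802246094), (62.461727142333984, 83.85250091552734))
```

View pics/s10c.png

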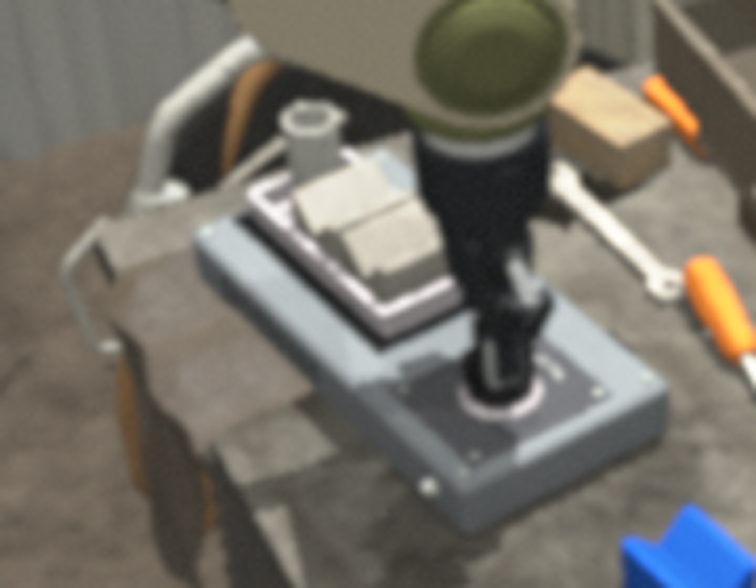

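View pics/t10.png

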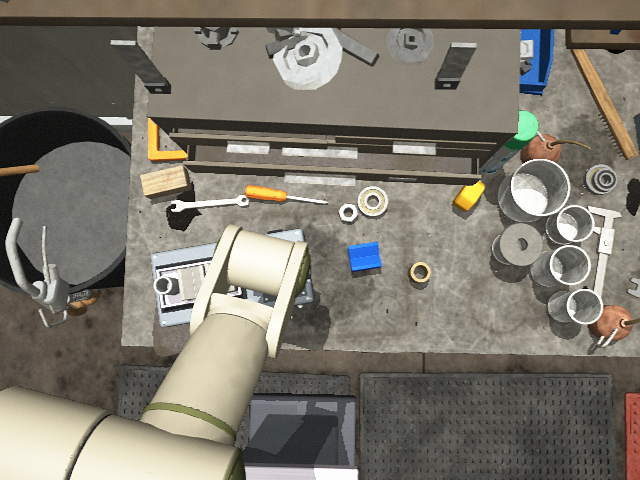

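The jaws have turned the dial 73°, the full travel, and the reaction moment rose from 0.19 to 0.47 N m, so it is at the hard stop. The three parts stand in the tray and the bush, bearing, nut and tape look untouched. Handing in.

```bash
python3 -m pendant '[[[0,0,0],0,0],[[0,0,0],0,0],[[0,0,0],0,0],[[0,0,0],0,0]]'; python3 -c "
from h import *
print(env.close_job())"
```

```text
time_s: 22.38
position: [0.5332, -0.0016, 0.0629]
tool_rot: [[-1.0, 0.002, -0.022], [0.022, -0.001, -1.0], [-0.002, -1.0, 0.001]]
ft_force: [3.2, -4.3, 2.3]
grip_width: 0.0129
the job is handed in; nothing more can be done
None
```

I packed the V-block and then the steel sleeve beside the V-block already in the tray, turned the dial clockwise to the third stop, and handed in at 22.4 s still gripping it there. The hand-in gave no verdict.

- **Tray:** The two V-blocks sit at about -47 and +7 mm along the tray, tops level at the right height. The sleeve is at about +53 mm, with its rim at 119–121 mm (120 expected). One of the two cameras' rim fits showed about 2° of lean, the other under 1°, both inside the 0.1 rad limit. In the last pictures all three look upright.
- **Dial:** The jaws turned 73.4° while gripping the bar (72.2° is the full travel). The reaction moment rose from 0.19 to 0.47 N m over the last 1.5°, so I take it to be at the hard stop. I couldn't read the dial angle directly.
- **Other things:** The bush measured within 1 mm of where it was. The bearing re-measurement didn't work because the nut got into the measuring window. In the pictures the bearing, nut and tape measure are at the same pixels as before.

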